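Hold the magnifier over the test patches of a print proof

TASK

Check the print proof on the clipboard: pick up the rectangular magnifier by its handle, lift it over the pile of books and hold it level about 3 cm above the row of grey test patches at the bottom of the proof, centred on the row with its long side along it. Do not touch the proof or its clipboard, and leave the books, the camera and the paper cup where they are. Finish while holding the magnifier still there; do not put it down.

Things in the scene. Friction and masses are not known exactly. Their poses are not given: they have to be found in the camera images.
- lens (a point): Centre of the magnifier's lens, half-way through its frame. The magnifier (140 g) lies loose and flat on the desk: a clear rectangular lens in a black frame 112 mm long (x), 62 mm wide (y) and 13 mm thick (z), so this point is 6.5 mm above its underside. x points along the long side, away from the handle; z up out of the lens. The handle joins the middle of the short side at -x
- handle (a point): Centre of the magnifier's handle, half-way up: a black bar 96 mm long (x), 22 mm wide (y), 18 mm thick (z), in line with the lens. It lies 118 mm from the lens centre towards -x and 2.5 mm higher; undersides of handle and frame are level. A short steel ferrule 16 mm wide joins them, between 56 and 71 mm from the lens centre. Same axes as the lens. The balance point of the whole magnifier is about 48 mm from the lens centre, near the ferrule, so hold the handle near that end
- strip (a point): Centre of the row of nine grey square patches (from black to light grey, 10 mm each, row 90 mm long along y, 10 mm wide along x), printed flat on the proof; this point lies on the paper, 5 mm above the desk. x points along the page towards the clip, z up
- clipboard: Brown A5 clipboard lying on the desk, fixed, 240 mm (x) by 166 mm (y), 4 mm thick, with a white proof page on it; steel clip up to 20 mm high at its +x end. The row of patches is at the other end, 85 mm from the centre towards -x. Origin: centre of the underside. It is on the other side of the books from the magnifier: either may be left or right
- magnifier: The magnifier as a whole; origin under the lens centre, on its underside; axes as lens
- book_lower: Lower, larger book of the pile, dark cover, loose, 216 mm (x) by 152 mm (y) by 40 mm high; origin: centre of the underside
- book_upper: Upper book, tan cover, loose, 200 mm (x) by 138 mm (y) by 34 mm high, lying on the lower one, its top 74 mm above the desk; origin: centre of the underside
- camera: Compact black camera standing loose on the upper book, 36 mm (x) by 108 mm (y) by 73 mm high, its lens sticking out 24 mm more towards its -x; its top is 147 mm above the desk; origin: centre of the underside
- cup: Small empty white paper cup with a wooden spoon in it, loose on the desk beyond the books, 88 mm across the rim, 54 mm high; the spoon sticks out 60 mm from the axis towards -x, up to 80 mm high; origin: centre of the underside

How it is judged:
On the way:
1. the lens passes over the pile of books, higher than their top (height (world z) of lens above 0.085 m and y of lens in the frame of book_lower between -0.08 and 0.08 m and x of lens in the frame of book_lower between -0.22 and 0.22 m).
At the end, for the whole second after the job is handed in: Magnifier held by its handle (grasp point within 60 mm of its centre), still, touching nothing else: lens centre 20 to 46 mm above the paper, within 12 mm sideways of the middle of the row, long side along the row within 0.14 rad (either way round), level within 0.12 rad (z of lens in the frame of strip between 0.02 and 0.046 m and horizontal distance between lens and strip below 0.012 m and angle between the x axis of lens and the y axis of strip, either way round below 0.14 rad and angle between lens's own z axis and vertical below 0.12 rad and distance between the grasp point and handle below 0.06 m and contact force between the fingers and magnifier above 1 N and contact force between magnifier and clipboard below 0.05 N and contact force between magnifier and book_lower below 0.05 N and contact force between magnifier and book_upper below 0.05 N and contact force between magnifier and camera below 0.05 N and contact force between magnifier and cup below 0.05 N and linear speed of magnifier below 0.02 m/s and angular speed of magnifier below 0.15 rad/s); the arm keeps its last pose, push and grip.
It fails at once if the proof or its clipboard is touched (contact force between any of magnifier, the arm, the fingers and clipboard above 0.3 N).
It fails at once if a book, the camera or the cup is shifted by more than 15 mm (distance of any of book_lower, book_upper, camera, cup from where it was at the start of the episode above 0.015 m).
It also fails if it takes over 51 s, if anything falls off the work surface, if the arm or the gripper's body presses on something with over 40 N, if the wrist force passes 120 N, or if a joint passes its speed limit or range.

ROBOT

A 6-joint arm with a two-finger parallel gripper is mounted at the origin on the work surface. World frame = base frame: x ahead of the robot, y to its left, z up, the work surface at z = 0. Lengths are in m, angles in rad, forces in N, time in s.
With the tool pointing down it reaches from about 0.35 to 0.775 m from the base axis. Payload 5.5 kg.
Tool frame: the origin (TCP) lies midway between the tips of the shut fingers; the grasp point (between the pads) lies 19 mm behind it; z points along the fingers, y is the line along which they close (so a half turn about z gives the same grasp; the last joint's range is limited). The gripper opens to 85 mm and grips with 20 to 120 N. Pads are 22 mm wide; open, the fingers measure 114 mm over their backs; the gripper's body (76 mm by 85 mm) begins 54 mm behind the grasp point. The pads swing forward as they close: fully open they stand 13 mm farther back than shut.
Start: joints at [1.206, 0.313, 0.046, 1.304, 0, 1.431], TCP at [0.128, 0.561, 0.209] pointing down, gripper open.
Joint ranges: [-2.76, 2.76], [-0.86, 1.69], [-1.03, 1.26], [-2.2, 2.34], [-1.47, 1.5], [-3.14, 3.14]. Speed limits (rad/s): [2.57, 2.57, 3.14, 3.14, 3.14, 3.14].

INTERFACE

Orientations are given as a unit quaternion [w, x, y, z].
In Python, from workcell import telemetry, imaging, env gives the robot as it stands. The module is installed in compiled form; this text tells all that it offers.
- The arm moves only by the tool step_arm, never from a script. Its argument "moves" is a list of rows, each a list of 3 entries, a list of its own where there are three numbers: the shift along the tool's x, y, z in mm, then the turn, a rotation vector about the tool's x, y, z in rad, then the finger opening in mm, from 0 to 85.4. A call has 1 to 8 rows; each row is the pose to reach, as a shift and turn from the pose commanded when the call began, along the tool's axes at that moment; what a row does not reach only later rows make up. A row lasts 1/12 s, in which the tool goes at most 41.7 mm and 7.16 degrees, less where a joint would pass 70% of its speed; a pose out of reach is approached as far as the arm can. A call with a gripper value outside its range is refused whole. The fingers move at their own pace and stop on an object; "grip_force" is the grip in N (left out, the last holds). Time passes only in rows, so rows that repeat a pose let the fingers close. It gives the time, the measured TCP pose, the force, the opening and the grip force at its end, in the units of the state.
- telemetry.get_state(): the state, without advancing time (a new reading comes with each control period).
- imaging.read_camera(name): name is "scene" or "top" or "wrist"; returns the picture (480x640x3 uint8, red, green, blue); there is no depth.
- imaging.camera_params(name): a dict with "camera_matrix" (3x3 intrinsics, pixels), "pose" (4x4, takes a point from camera to world coordinates). Camera axes: x right, y up, looking along -z (the intrinsics and any distortion apply to the point x, -y, -z); pixel columns grow to the right and rows downward; lengths in m; the calibration is good to about 2 mm. A picture is of the moment at which its call begins: read the wrist's pose just before it. camera_params takes no time and is no camera call; for the wrist camera it gives the pose at the moment of the call.
- env.hand_in(): hands the job in; it is judged then, once.
The state is a dict: "clock": time; "joint_pos": joint angles; "qvel": joint speeds; "tau": joint torques, N m; "tcp_pos": TCP position; "orientation": TCP orientation; "wrist_force": force on the tool from outside, world axes, zero at the start; "ft_torque": the same for the moment, N m; "finger_gap": finger opening in m; "grip_force": force on a finger pad.
Only numpy, scipy, OpenCV 4.12 (cv2) and the standard library are available. Lean on these libraries where they do the work, as an engineer would, in place of code of your own. Each camera call takes 0.05 s, during which the arm holds its last target. There are 200 camera calls.

## Working session

There is one attempt and no reset: what is moved stays moved. The work goes in short steps, Python scripts to look and compute and a tool call to move; the robot and the scene stay as the last step left them, time stands still between calls to the robot, and variables do not carry over. Pictures are saved under pics/ and viewed, at most 10 in all, crops included, and the job is handed in when it is done.

Besides the shell and the picture viewer there is one more tool, called after ">>>" as name([rows], argument=value, ...), one row to a line, values as JSON. step_arm: Moves the arm, as the interface text tells. Its arguments: {"type":"object","properties":{"moves":{"type":"array"},"grip_force":{"type":"number"}},"required":["moves"]}

```bash
mkdir -p pics
python3 - <<'E'
from workcell import telemetry, imaging
import cv2
for n in ("top","scene"):
    cv2.imwrite(f"pics/{n}0.png",imaging.read_camera(n)[:,:,::-1])
    p=imaging.camera_params(n); print(n,p)
s=telemetry.get_state(); print(s)
E
```

```text
top {'camera_matrix': array([[482.56176355,   0.        , 324.30304513],
       [  0.        , 482.56176355, 225.90892087],
       [  0.        ,   0.        ,   1.        ]]), 'pose': array([[ 0.00137767,  0.99435961, -0.10605219,  0.51645082],
       [-0.99936767,  0.00513705,  0.03518336,  0.02365389],
       [ 0.0355297 ,  0.10593666,  0.99373793,  0.89703774],
       [ 0.        ,  0.        ,  0.        ,  1.        ]])}
scene {'camera_matrix': array([[481.49433218,   0.        , 321.03127252],
       [  0.        , 481.49433218, 239.84527177],
       [  0.        ,   0.        ,   1.        ]]), 'pose': array([[ 0.80682865, -0.38166521,  0.45095366,  1.01653721],
       [ 0.59039953,  0.54848318, -0.59211029, -0.52371762],
       [-0.0213526 ,  0.74397437,  0.6678669 ,  0.68202016],
       [ 0.        ,  0.        ,  0.        ,  1.        ]])}
{'clock': 0.1, 'joint_pos': array([1.20641443e+00, 3.13937406e-01, 4.50955660e-02, 1.30361288e+00,
       2.16684684e-05, 1.43118582e+00]), 'qvel': array([-0.00029623, -0.00149815,  0.00237919, -0.00080759,  0.00331179,
       -0.00291315]), 'tau': array([ 1.76745089e-03, -4.81724453e+01,  2.99245209e+01,  1.26967524e-02,
       -1.34370407e-04,  1.36035942e-05]), 'tcp_pos': array([0.12798843, 0.56006737, 0.20839241]), 'orientation': array([-2.17242227e-04,  1.12149229e-01,  9.93691030e-01, -8.00307478e-04]), 'wrist_force': array([-0.48564567,  0.32951353, -0.63828197]), 'ft_torque': array([ 0.03484621,  0.00056936, -0.05585078]), 'grip_force': 0.0, 'finger_gap': 0.08553271128562216}
```

View pics/top0.png

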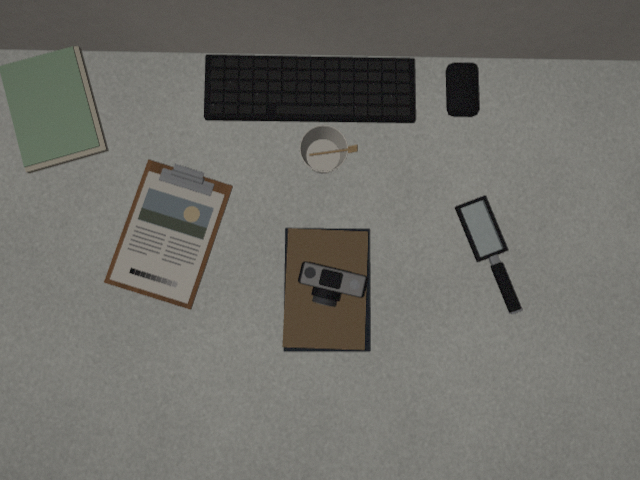

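View pics/scene0.png

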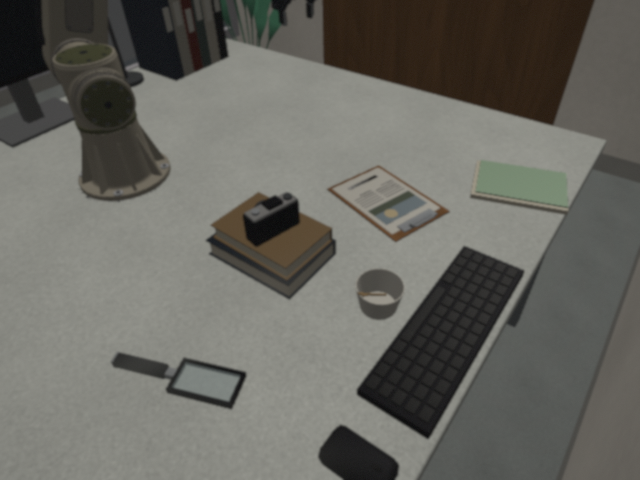

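The top view shows the magnifier at right: frame corners about (456,208), (487,196), (508,247) and (477,261), handle end (516,311). The books are at (285–370, 229–351) with the camera on them. The clipboard is at left with its patch row from (131,270) to (177,285), and the cup is at (324,150).

```bash
cat > h.py <<'E'
import numpy as np
from workcell import imaging
def ray(n,uv,z,p=None):
    p=p or imaging.camera_params(n); K=p["camera_matrix"];T=p["pose"]
    uv=np.atleast_2d(np.array(uv,float))
    d=np.c_[(uv[:,0]-K[0,2])/K[0,0],-(uv[:,1]-K[1,2])/K[1,1],-np.ones(len(uv))]@T[:3,:3].T
    o=T[:3,3]; return o+d*((z-o[2])/d[:,2])[:,None]
E
python3 - <<'E'
from h import *
import cv2
np.set_printoptions(precision=4,suppress=True)
im=cv2.imread("pics/top0.png")
g=im.max(2)
def blob(x0,x1,y0,y1,t):
    m=np.zeros_like(g); m[y0:y1,x0:x1]=(g[y0:y1,x0:x1]<t)
    n,l,st,c=cv2.connectedComponentsWithStats(m)
    for i in range(1,n):
        if st[i,4]>40:
            pts=np.argwhere(l==i)[:,::-1].astype(np.float32)
            r=cv2.minAreaRect(pts); print(st[i],c[i],r); yield cv2.boxPoints(r)
for b in blob(445,535,190,320,50):
    w=ray("top",b,0.013); print(w[:,:2], np.linalg.norm(np.diff(w,axis=0),axis=1), w.mean(0))
cb=[(150,160),(232,185),(191,307),(105,283)]
w=ray("top",cb,0.004);print("clip",w[:,:2],w.mean(0),np.linalg.norm(np.diff(w,axis=0),axis=1))
ax=(w[0]+w[1]-w[2]-w[3]);ax/=np.linalg.norm(ax);print("ax",ax,"strip pred",w.mean(0)-.085*ax)
w=ray("top",[(131,270.5),(177,284.5)],.005);print("strip",w,w.mean(0),np.linalg.norm(w[1]-w[0]))
w=ray("top",[(286,229),(369,229),(365,350),(284,350)],.074);print("book",w[:,:2],w.mean(0))
print("cam",ray("top",[(299,263),(366,275),(366,297),(313,302),(338,305)],.147)[:,:2])
print("cup",ray("top",[(324,150)],.054))
a=im[120:320,90:250];b=im[185:325,430:545]
cv2.imwrite("pics/cr.png",np.hstack([cv2.resize(im[255:300,115:195],(400,225),interpolation=2),cv2.resize(im[190:318,440:530],(270,384),interpolation=2)[:225]]))
E
```

```text
[455 196  53  66 582] [479.8076 228.6495] ((480.9099426269531, 228.23971557617188), (59.55442810058594, 32.83165740966797), 67.89054870605469)
[[ 0.6479 -0.2511]
 [ 0.6718 -0.3095]
 [ 0.5682 -0.3482]
 [ 0.5451 -0.2902]] [0.0631 0.1106 0.0624] [ 0.6082 -0.2997  0.013 ]
[491 263  30  49 622] [505.4582 286.9373] ((505.4590759277344, 286.81915283203125), (50.46760559082031, 12.715579986572266), 68.49856567382812)
[[ 0.5384 -0.315 ]
 [ 0.5471 -0.3375]
 [ 0.4611 -0.3687]
 [ 0.4526 -0.3463]] [0.0241 0.0915 0.0239] [ 0.4998 -0.3419  0.013 ]
clip [[0.7337 0.3175]
 [0.6876 0.1645]
 [0.4627 0.2335]
 [0.5058 0.3891]] [0.5975 0.2762 0.004 ] [0.1598 0.2353 0.1614]
ax [ 0.9551 -0.2964 -0.    ] strip pred [0.5163 0.3014 0.004 ]
strip [[0.5284 0.3433 0.005 ]
 [0.5032 0.2597 0.005 ]] [0.5158 0.3015 0.005 ] 0.08726428133383377
book [[ 0.5986  0.0601]
 [ 0.5993 -0.0825]
 [ 0.3956 -0.074 ]
 [ 0.3961  0.0614]] [ 0.4974 -0.0088  0.074 ]
cam [[ 0.5385  0.0362]
 [ 0.5202 -0.0678]
 [ 0.4864 -0.0675]
 [ 0.4788  0.0143]
 [ 0.4742 -0.0242]]
cup [[ 0.7429 -0.0055  0.054 ]]
```

The measurements agree with the given sizes: frame 111×63 mm, clipboard 235×160 mm, and the strip predicted from the clipboard matches the direct one to 1 mm. I'll grasp the handle 86 mm from the lens and cross over at about 0.22 m.

```bash
cat > go.py <<'E'
import sys,numpy as np
from scipy.spatial.transform import Rotation as R
from workcell import telemetry
np.set_printoptions(precision=4,suppress=True)
def plan(p,yaw):  # yaw (deg) of tool y axis
    s=telemetry.get_state(); q=s["orientation"]; Rc=R.from_quat(np.r_[q[1:],q[0]])
    c,n=np.cos(np.radians(yaw)),np.sin(np.radians(yaw))
    Rt=R.from_matrix(np.array([[-n,c,0],[c,n,0],[0,0,-1]]))
    print("t",s["clock"],"tcp",s["tcp_pos"],"shift mm",Rc.inv().apply(np.array(p)-s["tcp_pos"])*1000,"turn",(Rc.inv()*Rt).as_rotvec(),"gap",s["finger_gap"],"F",s["grip_force"])
if __name__=="__main__":
    a=[float(v) for v in sys.argv[1:]]; plan(a[:3],a[3])
E
python3 go.py 0.40 0.42 0.22 77; python3 go.py 0.54 0.12 0.22 90
```

```text
t 0.1 tcp [0.128  0.5601 0.2084] shift mm [-296.3849  -75.9361  -11.5579] turn [-0.0016 -0.0003  0.0021] gap 0.08553271128562216 F 0.0
t 0.1 tcp [0.128  0.5601 0.2084] shift mm [-499.7283 -337.1856  -11.1809] turn [-0.0016 -0.0004 -0.2248] gap 0.08553271128562216 F 0.0
```

>>> step_arm([
  [[-37,-9,-11],[0,0,0],85],
  [[-74,-19,-11],[0,0,0],85],
  [[-111,-28,-11],[0,0,0],85],
  [[-148,-38,-11],[0,0,0],85],
  [[-185,-47,-11],[0,0,0],85],
  [[-222,-57,-11],[0,0,0],85],
  [[-260,-66,-11],[0,0,0],85],
  [[-296,-76,-11],[0,0,0],85],
])

```text
clock: 0.77
tcp_pos: [0.4013, 0.4192, 0.2198]
orientation: [-0.0, 0.112, 0.994, -0.0]
wrist_force: [0.6, 1.2, 0.6]
finger_gap: 0.0848
grip_force: 0.0
```

```bash
python3 go.py 0.53 0.12 0.22 90
```

```text
t 0.7667 tcp [0.4013 0.4192 0.2198] shift mm [-192.1971 -262.9749   -0.1759] turn [-0.0003 -0.0004 -0.225 ] gap 0.0847519609081058 F 0.0
```

>>> step_arm([
  [[-24,-33,0],[0,0,-0.03],85],
  [[-48,-66,0],[0,0,-0.06],85],
  [[-72,-99,0],[0,0,-0.09],85],
  [[-96,-132,0],[0,0,-0.115],85],
  [[-120,-165,0],[0,0,-0.14],85],
  [[-144,-198,0],[0,0,-0.17],85],
  [[-168,-231,0],[0,0,-0.2],85],
  [[-192,-263,0],[0,0,-0.225],85],
])

```text
clock: 1.43
tcp_pos: [0.5284, 0.1193, 0.2199]
orientation: [-0.0, -0.001, 1.0, 0.0]
wrist_force: [0.8, 0.7, 0.5]
finger_gap: 0.0849
grip_force: 0.0
```

```bash
python3 go.py 0.53 -0.18 0.22 105
```

```text
t 1.4333 tcp [0.5284 0.1193 0.2199] shift mm [  -1.1171 -299.2766   -0.101 ] turn [ 0.0002 -0.0006 -0.2603] gap 0.08486649928019252 F 0.0
```

>>> step_arm([
  [[0,-37,0],[0,0,-0.03],85],
  [[0,-75,0],[0,0,-0.06],85],
  [[0,-112,0],[0,0,-0.1],85],
  [[0,-150,0],[0,0,-0.13],85],
  [[0,-187,0],[0,0,-0.16],85],
  [[0,-225,0],[0,0,-0.2],85],
  [[0,-262,0],[0,0,-0.23],85],
  [[0,-299,0],[0,0,-0.26],85],
])

```text
clock: 2.1
tcp_pos: [0.5278, -0.1794, 0.2198]
orientation: [-0.0, -0.13, 0.991, 0.0]
wrist_force: [0.7, 0.9, -0.0]
finger_gap: 0.085
grip_force: 0.0
```

```bash
python3 go.py 0.528 -0.331 0.16 111
```

```text
t 2.1 tcp [ 0.5278 -0.1794  0.2198] shift mm [  38.9576 -146.5123   59.7316] turn [ 0.0006 -0.0004 -0.105 ] gap 0.08504370069833761 F 0.0
```

>>> step_arm([
  [[8,-30,10],[0,0,-0.02],85],
  [[16,-60,22],[0,0,-0.04],85],
  [[24,-90,36],[0,0,-0.06],85],
  [[32,-120,48],[0,0,-0.08],85],
  [[39,-146,60],[0,0,-0.105],85],
  [[39,-146,60],[0,0,-0.105],85],
])

```text
clock: 2.6
tcp_pos: [0.5266, -0.3329, 0.1562]
orientation: [-0.002, -0.18, 0.984, 0.001]
wrist_force: [-0.1, 0.3, 0.2]
finger_gap: 0.0851
grip_force: 0.0
```

Run:
```python
from workcell import telemetry, imaging
import cv2,json
p=imaging.camera_params("wrist")
im=imaging.read_camera("wrist")[:,:,::-1]
cv2.imwrite("pics/w1.png",im)
import pickle;pickle.dump(p,open("w1.pkl","wb"));print(p,telemetry.get_state()["tcp_pos"])
```

```text
{'camera_matrix': array([[408.39978025,   0.        , 314.06986904],
       [  0.        , 408.39978025, 244.16987693],
       [  0.        ,   0.        ,   1.        ]]), 'pose': array([[-0.35309578, -0.88765351, -0.2956258 ,  0.44985823],
       [ 0.93558606, -0.33451752, -0.11303427, -0.36187704],
       [ 0.00144326, -0.3164953 ,  0.94859298,  0.32251537],
       [ 0.        ,  0.        ,  0.        ,  1.        ]])} [ 0.52677427 -0.33058707  0.15741692]
```

View pics/w1.png

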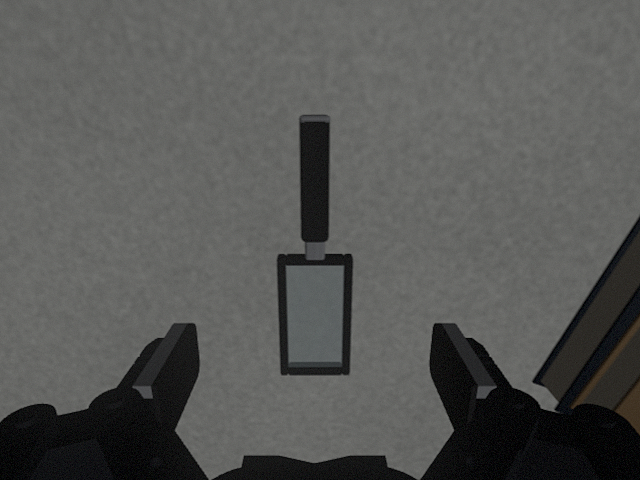

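The wrist view shows the magnifier nearly upright in the picture, midway between the fingers. The handle runs from (315,116) to (315,241) and the frame from (278–352, 255) to (281–350, 375).

Run:
```python
from h import *
import pickle
np.set_printoptions(precision=4,suppress=True)
p=pickle.load(open("w1.pkl","rb"))
h=ray("",[(315,119),(315,241)],.018,p);f=ray("",[(278,255),(352,255),(350,371),(281,371)],.013,p)
print(h,np.linalg.norm(h[1]-h[0]));print(f,f.mean(0),np.linalg.norm(np.diff(f,axis=0),axis=1))
L=f.mean(0);d=L-h.mean(0);print("lens",L,"handle",h.mean(0),"yaw",np.degrees(np.arctan2(d[1],d[0])),np.hypot(d[0],d[1]))
d[2]=0;u=d/np.linalg.norm(d);g=h.mean(0)+.032*u;print("grasp",g)
import go;y=np.degrees(np.arctan2(u[1],u[0]))+90
go.plan([g[0],g[1],.05],y);go.plan([g[0],g[1],.004],y)
```

```text
[[ 0.4565 -0.3582  0.018 ]
 [ 0.5421 -0.3258  0.018 ]] 0.09147828712939177
[[ 0.5652 -0.3489  0.013 ]
 [ 0.5441 -0.2931  0.013 ]
 [ 0.6465 -0.2529  0.013 ]
 [ 0.6682 -0.3105  0.013 ]] [ 0.606  -0.3014  0.013 ] [0.0597 0.11   0.0615]
lens [ 0.606  -0.3014  0.013 ] handle [ 0.4993 -0.342   0.018 ] yaw 20.841073460967714 0.11421440919216827
grasp [ 0.5292 -0.3306  0.018 ]
t 2.65 tcp [ 0.5268 -0.3306  0.1574] shift mm [ -2.4542  -1.258  107.4084] turn [ 0.0034 -0.0021 -0.0023] gap 0.08508002600353423 F 0.0
t 2.65 tcp [ 0.5268 -0.3306  0.1574] shift mm [ -2.5496  -1.4159 153.408 ] turn [ 0.0034 -0.0021 -0.0023] gap 0.08508002600353423 F 0.0
```

>>> step_arm([
  [[-1,0,30],[0,0,0],85],
  [[-2,0,60],[0,0,0],85],
  [[-2,-1,90],[0,0,0],85],
  [[-2,-1,107],[0,0,0],85],
  [[-2,-1,107],[0,0,0],85],
  [[-2,-1,107],[0,0,0],85],
])

```text
clock: 3.15
tcp_pos: [0.53, -0.3275, 0.0527]
orientation: [-0.001, -0.182, 0.983, 0.001]
wrist_force: [0.1, 0.3, 0.3]
finger_gap: 0.0851
grip_force: 0.0
```

```bash
python3 go.py 0.529 -0.3306 0.004 110.84
```

```text
t 3.15 tcp [ 0.53   -0.3275  0.0527] shift mm [ 1.9816 -2.6876 48.7214] turn [ 0.0024 -0.0011  0.0023] gap 0.08510931321704136 F 0.0
```

>>> step_arm([
  [[1,-2,15],[0,0,0],85],
  [[2,-3,30],[0,0,0],85],
  [[2,-3,40],[0,0,0],85],
  [[2,-3,48],[0,0,0],85],
  [[2,-3,48],[0,0,0],85],
  [[2,-3,48],[0,0,0],85],
])

```text
clock: 3.65
tcp_pos: [0.53, -0.3324, 0.0057]
orientation: [0.0, -0.182, 0.983, -0.0]
wrist_force: [-0.3, -0.0, 0.9]
finger_gap: 0.0847
grip_force: 0.0
```

>>> step_arm([
  [[0,0,0],[0,0,0],40],
  [[0,0,0],[0,0,0],30],
  [[0,0,0],[0,0,0],24],
  [[0,0,0],[0,0,0],20],
  [[0,0,0],[0,0,0],15],
  [[0,0,0],[0,0,0],10],
  [[0,0,0],[0,0,0],10],
  [[0,0,0],[0,0,0],10],
], grip_force=60)

```text
clock: 4.32
tcp_pos: [0.5297, -0.3325, 0.0052]
orientation: [0.0, -0.182, 0.983, 0.0]
wrist_force: [-0.7, 0.7, -0.7]
finger_gap: 0.0101
grip_force: 0.0
```

Run:
```python
from workcell import telemetry, imaging
import cv2,numpy as np
print(telemetry.get_state()["finger_gap"],telemetry.get_state()["grip_force"])
a=imaging.read_camera("wrist")[:,:,::-1]
b=imaging.read_camera("top")[:,:,::-1]; cv2.imwrite("pics/t2.png",b)
cv2.imwrite("pics/w2.png",np.hstack([cv2.resize(a,(400,300)),cv2.resize(b[160:340,400:640],(400,300))]))
```

```text
0.010116079649860771 0.0
```

View pics/w2.png

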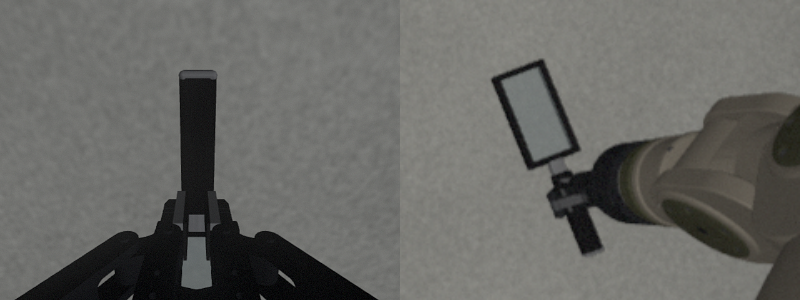

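The wrist view shows the fingertips straddling the handle, with the ferrule visible between them. The reported gap of 10 mm at 0 N disagrees with that, so I'll zoom in.

Run:
```python
from workcell import telemetry, imaging
import cv2,numpy as np
a=imaging.read_camera("wrist")[:,:,::-1]
c=cv2.convertScaleAbs(a[280:440,215:425],alpha=2.2)
cv2.imwrite("pics/w3.png",cv2.resize(c,(788,600),interpolation=2))
```

```text
(no output)
```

View pics/w3.png

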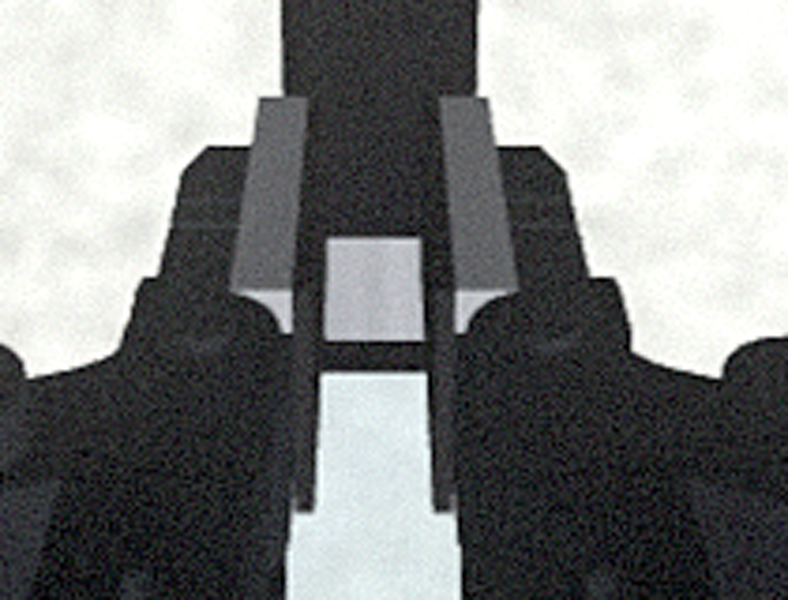

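The pads overlap the edges of the handle, so they seem to have closed above it. I'll check the geometry by projection and from the scene camera.

Run:
```python
from workcell import telemetry, imaging
from scipy.spatial.transform import Rotation as R
import cv2,numpy as np
np.set_printoptions(precision=4,suppress=True)
s=telemetry.get_state();q=s["orientation"];Rt=R.from_quat(np.r_[q[1:],q[0]]).as_matrix();t=s["tcp_pos"]
def proj(n,P):
    p=imaging.camera_params(n);c=(np.array(P)-p["pose"][:3,3])@p["pose"][:3,:3];c[:,1:]*=-1
    x=c@p["camera_matrix"].T;return x[:,:2]/x[:,2:]
print(t,s["finger_gap"],s["wrist_force"],s["joint_pos"])
P=[t+Rt@np.array([sx*.011,sy*.005,-b]) for b in (0,.013,.019,.026) for sx in(1,-1) for sy in (-1,1)]
w=proj("wrist",P);print("wrist",w);print("crop",(w-[215,280])*3.75)
sc=proj("scene",[t]);print(sc)
a=imaging.read_camera("scene")[:,:,::-1];u,v=sc[0].astype(int)
c=a[max(v-110,0):v+70,max(u-120,0):u+120];cv2.imwrite("pics/s2.png",cv2.resize(cv2.convertScaleAbs(c,alpha=1.8),None,fx=3.3,fy=3.3,interpolation=2));print(u,v,c.shape)
```

```text
[ 0.5297 -0.3325  0.0051] 0.010096414509299963 [-0.4086  0.7659 -0.3837] [-0.6889  0.5364 -0.1343  0.9002  0.0001 -1.0541]
wrist [[302.2203 277.5517]
 [324.8855 277.5517]
 [302.6839 321.7797]
 [324.4989 321.7821]
 [301.3215 290.0982]
 [325.6502 290.0989]
 [301.8539 336.9378]
 [325.2056 336.9412]
 [300.8607 296.5318]
 [326.0423 296.5329]
 [301.4301 344.6783]
 [325.5665 344.6823]
 [300.2804 304.6321]
 [326.536  304.6338]
 [300.8982 354.3932]
 [326.0194 354.3979]]
crop [[327.076   -9.181 ]
 [412.0708  -9.1812]
 [328.8147 156.674 ]
 [410.6208 156.6827]
 [323.7057  37.8684]
 [414.9383  37.871 ]
 [325.7023 213.5169]
 [413.271  213.5295]
 [321.9776  61.9943]
 [416.4087  61.9985]
 [324.1129 242.5438]
 [414.6243 242.5585]
 [319.8017  92.3704]
 [418.26    92.3767]
 [322.1182 278.9747]
 [416.3228 278.9922]]
[[158.1887 370.4659]]
158 370 (180, 240, 3)
```

View pics/s2.png

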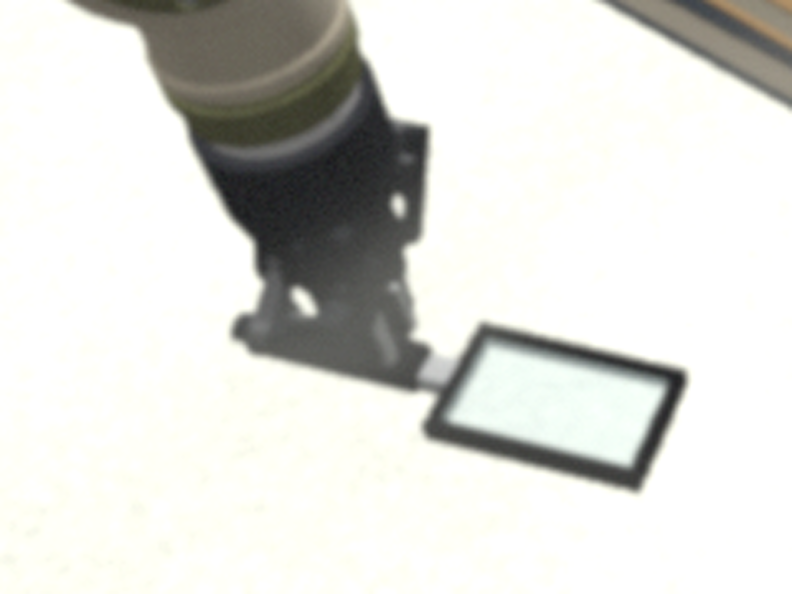

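Run:
```python
from scipy.spatial.transform import Rotation as R
import pickle,numpy as np
np.set_printoptions(precision=1,suppress=True)
p=pickle.load(open("w1.pkl","rb"));T=p["pose"]
q=[-.18,.984,.001,-.002];Rt=R.from_quat(q).as_matrix();t=np.array([.5268,-.3306,.1574])
for b in (0,.013,.02,.026,.035,.045):
  for sx in (.011,-.011):
    P=np.array([t+Rt@np.array([sx,sy,-b]) for sy in(-.0425,.0425)]);c=(P-T[:3,3])@T[:3,:3];c[:,1:]*=-1
    x=c@p["camera_matrix"].T;print(b,sx,(x[:,:2]/x[:,2:]).ravel())
```

```text
0 0.011 [221.5 280.8 415.1 280.7]
0 -0.011 [225.1 325.1 411.3 325. ]
0.013 0.011 [214.7 293.7 422.5 293.6]
0.013 -0.011 [218.8 340.6 418.1 340.5]
0.02 0.011 [210.6 301.4 426.9 301.4]
0.02 -0.011 [215.  349.8 422.2 349.8]
0.026 0.011 [206.7 308.6 431.1 308.5]
0.026 -0.011 [211.5 358.4 426.  358.4]
0.035 0.011 [200.5 320.4 437.9 320.3]
0.035 -0.011 [205.7 372.4 432.2 372.4]
0.045 0.011 [192.6 335.2 446.4 335.2]
0.045 -0.011 [198.6 389.9 440.  389.9]
```

The projection shows the true fingertips stand about 24 mm farther back than the reported TCP, in both pictures. The fingers therefore closed above the handle. I'll open partly and go down in small steps, watching the force.

>>> step_arm([
  [[0,0,0],[0,0,0],50],
  [[0,0,0],[0,0,0],50],
  [[0,0,0],[0,0,0],50],
  [[0,0,0],[0,0,0],50],
  [[0,0,5],[0,0,0],50],
  [[0,0,10],[0,0,0],50],
  [[0,0,12],[0,0,0],50],
  [[0,0,12],[0,0,0],50],
])

```text
clock: 5.18
tcp_pos: [0.529, -0.3319, -0.008]
orientation: [-0.001, -0.182, 0.983, 0.001]
wrist_force: [-0.5, 0.7, 0.3]
finger_gap: 0.0499
grip_force: 0.0
```

>>> step_arm([
  [[0,0,4],[0,0,0],50],
  [[0,0,8],[0,0,0],50],
  [[0,0,8],[0,0,0],50],
])

```text
clock: 5.43
tcp_pos: [0.5292, -0.3321, -0.0158]
orientation: [-0.0, -0.182, 0.983, 0.001]
wrist_force: [-0.0, -0.6, -0.5]
finger_gap: 0.0499
grip_force: 0.0
```

>>> step_arm([
  [[0,0,4],[0,0,0],50],
  [[0,0,4],[0,0,0],40],
  [[0,0,4],[0,0,0],30],
  [[0,0,4],[0,0,0],24],
  [[0,0,4],[0,0,0],18],
  [[0,0,4],[0,0,0],12],
  [[0,0,4],[0,0,0],10],
  [[0,0,4],[0,0,0],10],
])

```text
clock: 6.1
tcp_pos: [0.5299, -0.3327, -0.0185]
orientation: [0.0, -0.182, 0.983, -0.0]
wrist_force: [-1.2, 0.8, 2.5]
finger_gap: 0.0206
grip_force: 61.2
```

>>> step_arm([
  [[0,0,-4],[0,0,0],10],
  [[0,0,-12],[0,0,0],10],
  [[0,0,-25],[0,0,0],10],
  [[0,0,-40],[0,0,0],10],
  [[0,0,-55],[0,0,0],10],
  [[0,0,-67],[0,0,0],10],
  [[0,0,-75],[0,0,0],10],
  [[0,0,-80],[0,0,0],10],
])

```text
clock: 6.77
tcp_pos: [0.5303, -0.3329, 0.0627]
orientation: [0.001, -0.182, 0.983, -0.001]
wrist_force: [-0.2, 0.0, -1.8]
finger_gap: 0.0203
grip_force: 60.8
```

>>> step_arm([
  [[0,0,-10],[0,0,0],10],
  [[0,0,-30],[0,0,0],10],
  [[0,0,-50],[0,0,0],10],
  [[0,0,-70],[0,0,0],10],
  [[0,0,-90],[0,0,0],10],
  [[0,0,-110],[0,0,0],10],
  [[0,0,-122],[0,0,0],10],
  [[0,0,-128],[0,0,0],10],
])

```text
clock: 7.43
tcp_pos: [0.5303, -0.333, 0.1914]
orientation: [0.001, -0.182, 0.983, -0.001]
wrist_force: [-0.5, -0.2, -0.9]
finger_gap: 0.0203
grip_force: 60.8
```

```bash
python3 go.py 0.52 -0.09 0.19 135;  python3 - <<'E'
from workcell import telemetry, imaging
import cv2,pickle
p=imaging.camera_params("wrist");pickle.dump((p,telemetry.get_state()),open("w4.pkl","wb"))
cv2.imwrite("pics/w4.png",cv2.convertScaleAbs(imaging.read_camera("wrist")[:,:,::-1],alpha=1.6))
E
```

```text
t 7.4333 tcp [ 0.5303 -0.333   0.1914] shift mm [-77.1949 230.6105   1.003 ] turn [-0.0023  0.0008 -0.4202] gap 0.020334175735124648 F 60.801565647125244
```

View pics/w4.png

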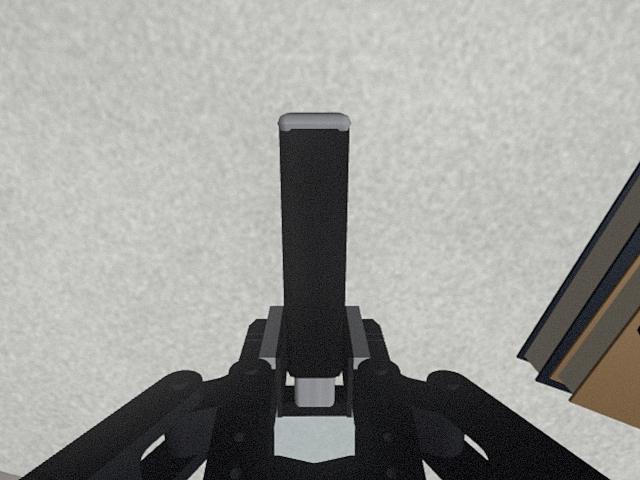

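The handle is held centrally between the pads: it spans rows 112–377, with the ferrule just in front of the pads and the desk clear below. I'll check the pitch from the vanishing point of its edges.

```bash
cat > tilt.py <<'E'
import cv2,pickle,numpy as np
np.set_printoptions(precision=4,suppress=True)
def tilt(g,p,r0=140,r1=295,c=314):
    rows=np.arange(r0,r1);L=[];Rr=[]
    for r in rows:
        s=cv2.GaussianBlur(g[r-2:r+3].astype(np.float32),(5,5),0).mean(0)
        d=np.diff(s)
        def sub(a,b,sg):
            e=np.clip(sg*d[a:b],0,None)**2; return a+.5+(np.arange(b-a)*e).sum()/e.sum()
        L.append(sub(c-55,c-15,-1));Rr.append(sub(c+15,c+55,1))
    K=p["camera_matrix"];T=p["pose"]
    def line(x):
        a,b=np.polyfit(rows,x,1);print("res",np.std(x-np.polyval([a,b],rows)),"at120",a*120+b,"at370",a*370+b);return np.array([1,-a,-b])
    v=np.linalg.inv(K)@np.cross(line(L),line(Rr)); v[1:]*=-1
    w=T[:3,:3]@v; w/=np.linalg.norm(w); w*=np.sign(w[0])
    print("axis",w,"pitch deg",np.degrees(np.arcsin(w[2])),"yaw",np.degrees(np.arctan2(w[1],w[0])))
if __name__=="__main__":
    p,s=pickle.load(open("w4.pkl","rb")); tilt(cv2.imread("pics/w4.png",0),p)
E
python3 tilt.py; python3 -c "
from tilt import *
tilt(cv2.imread('pics/w1.png',0),pickle.load(open('w1.pkl','rb')),125,235,315)"
```

```text
res 0.09084882073687622 at120 278.28044698752376 at370 285.26928841635424
res 0.08494567413653223 at120 349.2046543998446 at370 342.85456167843427
axis [ 0.9338  0.3578 -0.0005] pitch deg -0.030009689331424356 yaw 20.964617786791027
res 0.1150112951192147 at120 298.787280855291 at370 299.5060600276392
res 1.0663377614704743 at120 330.34163489364954 at370 343.16900589376394
axis [0.6407 0.2616 0.7219] pitch deg 46.209717922163 yaw 22.210769940430293
```

The magnifier is level (pitch 0°) and in line with the tool. Now I'll carry it across at lens height of about 0.22 m.

>>> step_arm([
  [[-5,14,0],[0,0,-0.025],10],
  [[-15,45,0],[0,0,-0.08],10],
  [[-27,80,0],[0,0,-0.145],10],
  [[-39,115,0],[0,0,-0.21],10],
  [[-50,150,0],[0,0,-0.275],10],
  [[-62,185,0],[0,0,-0.34],10],
  [[-72,216,0],[0,0,-0.395],10],
  [[-77,231,0],[0,0,-0.42],10],
])

```text
clock: 8.15
tcp_pos: [0.5168, -0.0846, 0.1878]
orientation: [-0.001, -0.386, 0.923, 0.002]
wrist_force: [0.1, 0.0, -2.0]
finger_gap: 0.0203
grip_force: 60.8
```

```bash
python3 go.py 0.505 0.08 0.19 153
```

```text
t 8.15 tcp [ 0.5168 -0.0846  0.1878] shift mm [-108.7959  124.1019   -1.732 ] turn [ 0.0042  0.0002 -0.3079] gap 0.02028447872967517 F 60.77510476112366
```

>>> step_arm([
  [[-8,9,-1],[0,0,-0.02],10],
  [[-24,28,-1],[0,0,-0.07],10],
  [[-43,49,-1],[0,0,-0.12],10],
  [[-62,71,-1],[0,0,-0.175],10],
  [[-81,93,-1],[0,0,-0.23],10],
  [[-98,112,-1],[0,0,-0.28],10],
  [[-109,124,-1],[0,0,-0.308],10],
])

```text
clock: 8.73
tcp_pos: [0.5074, 0.0776, 0.1893]
orientation: [-0.001, -0.521, 0.853, 0.001]
wrist_force: [0.5, 0.0, -1.3]
finger_gap: 0.0204
grip_force: 60.7
```

```bash
python3 go.py 0.4908 0.2208 0.19 162.76
```

```text
t 8.7333 tcp [0.5074 0.0776 0.1893] shift mm [-119.8609   80.0804   -0.5832] turn [ 0.0019 -0.0001 -0.1728] gap 0.020416767075123014 F 60.74817180633545
```

>>> step_arm([
  [[-9,6,0],[0,0,-0.01],10],
  [[-28,18,0],[0,0,-0.04],10],
  [[-50,33,0],[0,0,-0.07],10],
  [[-72,48,0],[0,0,-0.1],10],
  [[-94,63,0],[0,0,-0.135],10],
  [[-111,74,0],[0,0,-0.16],10],
  [[-120,80,0],[0,0,-0.173],10],
  [[-120,80,0],[0,0,-0.173],10],
])

```text
clock: 9.4
tcp_pos: [0.4922, 0.2202, 0.1895]
orientation: [-0.0, -0.593, 0.806, 0.0]
wrist_force: [0.1, -0.9, -1.4]
finger_gap: 0.0203
grip_force: 60.7
```

```bash
python3 go.py 0.4908 0.2208 0.08 162.76
```

```text
t 9.4 tcp [0.4922 0.2202 0.1895] shift mm [ -0.2332   1.3913 109.5483] turn [ 0.0009 -0.0003 -0.0015] gap 0.020263966101342387 F 60.74581503868103
```

>>> step_arm([
  [[0,1,8],[0,0,0],10],
  [[0,1,25],[0,0,0],10],
  [[0,1,45],[0,0,0],10],
  [[0,1,65],[0,0,0],10],
  [[0,1,85],[0,0,0],10],
  [[0,1,100],[0,0,0],10],
  [[0,1,109],[0,0,0],10],
  [[0,1,109],[0,0,0],10],
])

```text
clock: 10.07
tcp_pos: [0.49, 0.2174, 0.0786]
orientation: [-0.002, -0.591, 0.807, 0.001]
wrist_force: [0.4, -0.6, -1.3]
finger_gap: 0.0206
grip_force: 60.8
```

```bash
python3 - <<'E'
from workcell import imaging
import cv2
b=imaging.read_camera("top")[:,:,::-1]; cv2.imwrite("pics/t5.png",b)
cv2.imwrite("pics/t5c.png",cv2.resize(cv2.convertScaleAbs(b[150:330,80:320],alpha=1.6),(800,600),interpolation=2))
E
python3 go.py 0.4908 0.2208 0.013 162.76
```

```text
t 10.1167 tcp [0.4909 0.2179 0.0801] shift mm [-2.8756  0.8836 67.0816] turn [ 0.0021 -0.0016 -0.0055] gap 0.020362326728531995 F 60.772258043289185
```

View pics/t5c.png

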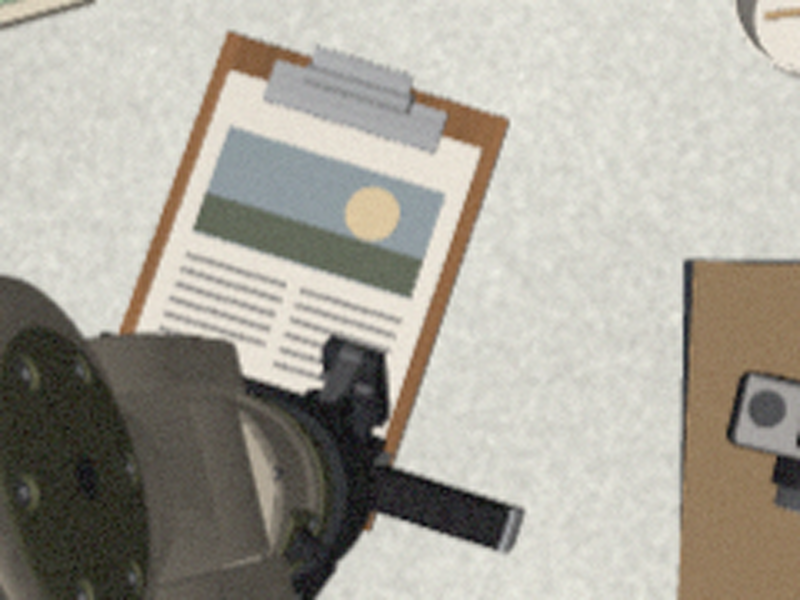

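The lens is hidden from above by the arm, so I'll check it with the scene camera instead. Meanwhile I'll measure the grasp offset along the handle from the wrist picture.

Run:
```python
import pickle,numpy as np,cv2
from scipy.spatial.transform import Rotation as R
from h import ray
from workcell import imaging
np.set_printoptions(precision=4,suppress=True)
p,s=pickle.load(open("w4.pkl","rb"));q=s["orientation"];Rt=R.from_quat(np.r_[q[1:],q[0]]).as_matrix()
zc=p["pose"][2,3]
for z in (.2195,.224,.229):
    w=ray("",[(314,113),(314,377),(278.3,120),(349.2,120)],z,p);t=(w-s["tcp_pos"])@Rt
    print(z,"tool",t[:2]*1e3,"len",np.linalg.norm(w[0]-w[1]),"wid",np.linalg.norm(w[3]-w[2]))
a=imaging.read_camera("scene")[:,:,::-1];cv2.imwrite("pics/s5.png",a)
T=imaging.camera_params("scene");c=(np.array([[.4908+.0845*.2964,.2208+.0845*.9551,.107]])-T["pose"][:3,3])@T["pose"][:3,:3];c[:,1:]*=-1
x=c@T["camera_matrix"].T;u,v=(x[0,:2]/x[0,2]).astype(int);print(u,v)
cv2.imwrite("pics/s5c.png",cv2.resize(cv2.convertScaleAbs(a[v-75:v+75,u-100:u+100],alpha=1.4),(800,600),interpolation=2));print("crop org",u-100,v-75)
```

```text
0.2195 tool [[ 80.515    0.2638 -28.2196]
 [-20.1084   0.2208 -28.0897]] len 0.10062351437424073 wid 0.022901543207310963
0.224 tool [[ 80.5787   0.2686 -32.7197]
 [-16.759    0.2271 -32.594 ]] len 0.0973378394999571 wid 0.02215373564397425
0.229 tool [[ 80.6495   0.2739 -37.7198]
 [-13.0375   0.234  -37.5989]] len 0.093687089639642 wid 0.021322838351377837
362 145
crop org 262 70
```

View pics/s5c.png

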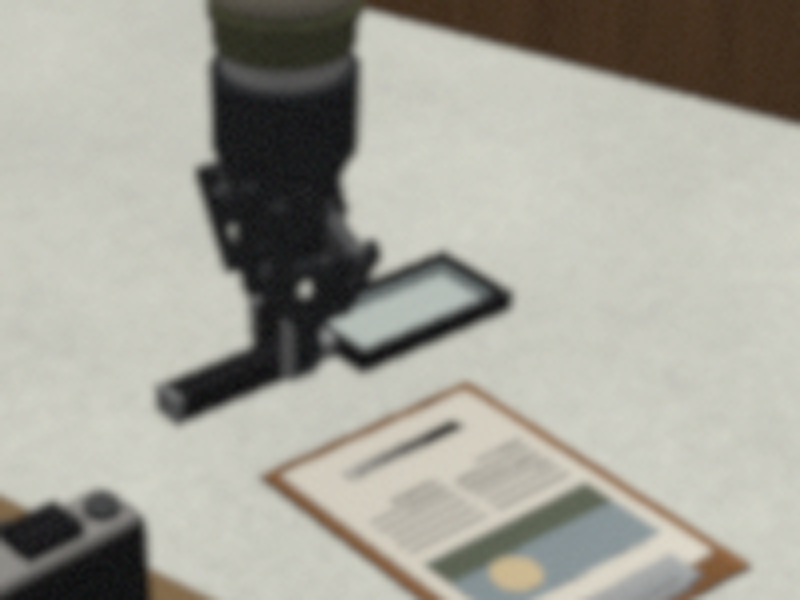

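The scene view shows the magnifier held level over the proof. Frame corners in the crop are about (445,253), (512,293) and (362,360), and the strip runs from (350,473) to (458,427).

```bash
python3 - <<'E'
from h import *
np.set_printoptions(precision=4,suppress=True)
px=lambda l:[(262+x/4,70+y/4) for x,y in l]
s=ray("scene",px([(348,474),(459,426)]),.005);print("strip",s.mean(0),np.linalg.norm(s[1]-s[0]))
for z in (.105,.1105,.115):
    f=ray("scene",px([(445,253),(512,293),(362,360)]),z);c=(f[0]+f[2])/2;d=f[1]-f[2]
    print(z,c,np.linalg.norm(np.diff(f,axis=0),axis=1),"yaw",np.degrees(np.arctan2(d[1],d[0])))
E
python3 go.py 0.4905 0.2200 0.014 162.76
```

```text
strip [0.5201 0.3026 0.005 ] 0.08503146733114614
0.105 [0.5169 0.3015 0.105 ] [0.0584 0.1121] yaw 73.32096989103681
0.1105 [0.5217 0.2936 0.1105] [0.0578 0.111 ] yaw 73.3209698910367
0.115 [0.5256 0.2872 0.115 ] [0.0573 0.1102] yaw 73.32096989103684
t 10.1667 tcp [0.4918 0.2183 0.0812] shift mm [-1.2134  1.7346 67.1916] turn [ 0.0003 -0.0003 -0.0051] gap 0.0203382843198074 F 60.77220797538757
```

>>> step_arm([
  [[0,0,6],[0,0,0],10],
  [[-1,1,18],[0,0,0],10],
  [[-1,1,32],[0,0,0],10],
  [[-1,1,45],[0,0,0],10],
  [[-1,1,56],[0,0,0],10],
  [[-1,1,63],[0,0,0],10],
  [[-1,1,67],[0,0,0],10],
  [[-1,1,67],[0,0,0],10],
])

```text
clock: 10.83
tcp_pos: [0.491, 0.2203, 0.0139]
orientation: [-0.0, -0.592, 0.806, 0.0]
wrist_force: [0.9, 0.2, -1.6]
finger_gap: 0.0206
grip_force: 60.8
```

>>> step_arm([
  [[0,0,0],[0,0,0],10],
  [[0,0,0],[0,0,0],10],
  [[0,0,0],[0,0,0],10],
  [[0,0,0],[0,0,0],10],
  [[0,0,0],[0,0,0],10],
  [[0,0,0],[0,0,0],10],
])

```text
clock: 11.33
tcp_pos: [0.4912, 0.2205, 0.0144]
orientation: [0.0, -0.592, 0.806, -0.0]
wrist_force: [-0.5, 0.0, -1.2]
finger_gap: 0.0204
grip_force: 60.8
```

```bash
python3 go.py 0.4905 0.2200 0.014 162.76
python3 - <<'E'
from workcell import imaging
import cv2
a=imaging.read_camera("scene")[:,:,::-1]
cv2.imwrite("pics/s6c.png",cv2.resize(cv2.convertScaleAbs(a[95:245,262:462],alpha=1.4),(800,600),interpolation=2))
p=imaging.camera_params("wrist");g=cv2.cvtColor(imaging.read_camera("wrist"),cv2.COLOR_RGB2GRAY)
from tilt import tilt
tilt(g,p,140,200)
E
```

```text
t 11.3333 tcp [0.4912 0.2205 0.0144] shift mm [0.6492 0.5553 0.4496] turn [-0.0003  0.0003 -0.0037] gap 0.020386100728843563 F 60.774149894714355
res 0.08459503460560787 at120 278.2821524401584 at370 285.4342570964325
res 0.07446406799242027 at120 349.2155567386935 at370 342.8417344237491
axis [ 0.299   0.9542 -0.0067] pitch deg -0.3837169243602423 yaw 72.60471858705742
```

View pics/s6c.png

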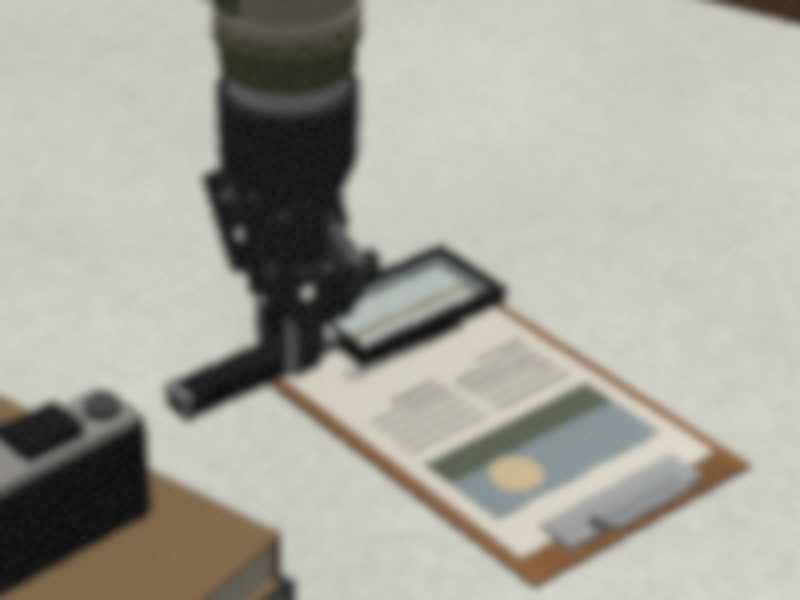

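The frame hovers over the patch row, clear of the proof: corners at about (443,246), (505,290) and (365,362) in the crop. The predicted lens is within 1–4 mm of the strip centre, about 28–33 mm above the paper, level and aligned, so I'm handing in.

```bash
python3 -c "
from workcell import env
print(env.hand_in())"
```

```text
the job is handed in; nothing more can be done
None
```

I handed the job in at about 11.5 s with the magnifier held still and level over the grey patches, by my estimate about 3 cm above the paper and 1–4 mm off the row's centre; the hand-in gave no verdict.

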